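Load a clip stick into the slide-mount press

TASK

Load the striped stick of slide-mount clips into the channel of the slide-mount press: gently push the red sprung follower back with its end, just far enough and never onto its hard stop, and seat the stick flat on the channel floor behind the brass lip. Then let go of it and slide the rail by its knob fully closed over the stick, leaving the other things where they are.

Things in the scene. Friction and masses are not known exactly. Their poses are not given: they have to be found in the camera images.
- press: Slide-mount press, fixed: grey base 264 x 70 x 10 mm (its x -112 to +152). Origin on the counter under the channel's centre line; x runs along the channel from lip to spring housing, z up. Housing: x 40 to 152, 50 wide, 63 high. The aluminium insert on the base (channel, lip and follower in one) is clamped up to 14 mm either way along x from the marks below; where is not reported: find it by touch
- lip_mark (a point): mark fixed on the press (x -85, 14 mm above the counter): nominal inner face of the brass lip, at channel floor height. The lip, 6 mm thick, stands 6 mm above the floor (top 20 mm above the counter) across the open end. Channel floor 14 mm above the counter, 20 mm wide; side walls' tops, with leaning lead-ins, 22 mm above the counter. Actual lip within 14 mm in x
- follower_mark (a point): mark fixed on the press (x -5, 30 mm above the counter): nominal face of the red sprung follower, slippery nylon block 18 mm wide, 15 to 45 mm above the counter, always 80 mm from the lip; shifted with the insert by up to 14 mm in x. It yields towards +x with 3 N at first touch, 7 N at 10 mm, and meets a hard stop (not to be touched) at 16 mm
- stick_center (a point): centre of the loose, rigid, blue-and-white striped stick of slide-mount clips, 90 mm long (x), 16 wide (y), 44 high (z), about 70 g, upright on the counter; the same either way round. Longer than the 80 mm from lip to follower, it goes in by pushing the follower back more than 10 mm; the follower then presses its tail against the lip
- rail (a joint): steel sliding rail (tongue 30 mm wide, 4 thick, underside 60.5 mm above the counter) on the spring housing: 0 = open (tip at press x +30), 0.070 = closed at its end stop, 70 mm towards press -x, over the stick. About 2.5 N of friction. A seated stick's top is 58 mm above the counter; a stick riding on the lip blocks the rail
- rail_knob (a point): grip point of the ribbed black round knob on the rail, 28 mm across, 30 mm high (64.5 to 94.5 mm above the counter); the point is on its axis, 82.5 mm above the counter, at press x 95 mm with the rail open and 25 mm closed
- jar: bystander: squat white ceramic jar with cork-lined lid, 72 mm across, 70 mm high; origin at the centre of its underside
- weight: bystander: steel edge weight, 120 x 45 x 28 mm; origin at the centre of its underside
- tray: bystander: yellow plastic slide tray, 200 x 75 x 45 mm; origin at the centre of its underside
- cutter: bystander: film cutter, 100 x 200 mm, 66 mm high, with a ribbed black knob; origin at the centre of its underside
- loupe: bystander: clear and black loupe, 52 mm across, 44 mm high; origin at the centre of its underside
- canister: bystander: black film canister, 32 mm across, 50 mm high; origin at the centre of its underside
Things that resemble listed ones, but are neither listed nor needed, are in the scene too. There is more than one size of the part that bears stick_center; the job needs the middle-sized.

How it is judged:
On the way, in this order (a step that is already met when the one before it is completed fails the run):
1. the stick sits flat in the channel behind the lip, let go, with the rail still open (z of stick_center in the frame of press between 0.033 and 0.0388 m and y of stick_center in the frame of press between -0.004 and 0.004 m and x of stick_center in the frame of press between -0.058 and -0.022 m and angle between stick_center's own z axis and vertical below 0.035 rad and angle between the x axis of stick_center and the x axis of press, either way round below 0.06 rad and linear speed of stick below 0.02 m/s and contact force between the fingers and stick below 0.1 N and value of joint rail below 0.02 m), for 0.3 s.
2. the rail is closed over the seated stick (z of stick_center in the frame of press between 0.033 and 0.0388 m and y of stick_center in the frame of press between -0.004 and 0.004 m and x of stick_center in the frame of press between -0.058 and -0.022 m and angle between stick_center's own z axis and vertical below 0.035 rad and angle between the x axis of stick_center and the x axis of press, either way round below 0.06 rad and value of joint rail above 0.066 m), for 0.2 s.
At the end, for the whole second after the job is handed in: Stick in the channel behind the lip: centre 33 to 38.8 mm above the counter, within 4 mm of the channel centre line, press x -58 to -22 mm, tilt below 2 degrees, within 3.4 degrees of the channel, still, released; rail closed at least 66 of 70 mm and still (all of step 2 and linear speed of stick below 0.02 m/s and contact force between the fingers and stick below 0.1 N and velocity of joint rail between -0.01 and 0.01 m/s); the robot touches nothing.
It fails at once if the follower is run onto its hard stop (pushed back more than 15.5 of its 16 mm) (value of joint follower above 0.0155 m).
It fails at once if the stick is pressed against the press (follower, lip, channel or rail) with more than 32 N, all contacts added, the springs own 14 N included (contact force between stick and press above 32 N).
It fails at once if another thing on the counter is shifted by more than 25 mm (distance of any of jar, weight, tray, cutter, loupe, canister from where it was at the start of the episode above 0.025 m).
It also fails if it takes over 56 s, if anything falls off the work surface, if the arm or the gripper's body presses on something with over 40 N, if the wrist force passes 120 N, or if a joint passes its speed limit or range.

ROBOT

A 7-joint arm with a two-finger parallel gripper is mounted at the origin on the work surface. World frame = base frame: x ahead of the robot, y to its left, z up, the work surface at z = 0. Lengths are in m, angles in rad, forces in N, time in s.
With the tool pointing down it reaches from about 0.425 to 0.875 m from the base axis. Payload 4.7 kg.
Tool frame: the origin (TCP) lies between the finger pads; the fingertips stand 19 mm ahead of it and the grasp point (between the pads) is the TCP; x points along the fingers, y is the direction in which the jaws open and shut, and the axes are right-handed (so a half turn about x gives the same grasp; the last joint's range is limited). The gripper opens to 85 mm and grips with 20 to 120 N. Pads are 22 mm wide; open, the fingers measure 114 mm over their backs; the gripper's body (76 mm by 85 mm) begins 54 mm behind the grasp point. The pads swing forward as they close: fully open they stand 13 mm farther back than shut.
Start: joints at [-1.327, 0.321, -0.07, 1.45, 0.023, 1.371, -0.057], TCP at [0.148, 0.633, 0.25] pointing down, gripper open.
Joint ranges: [-2.86, 2.86], [-0.3, 2.09], [-1.38, 1.24], [0.06, 2.45], [-1.56, 4.7], [0.09, 2.05], [-2.69, 2.69]. Speed limits (rad/s): [2.57, 2.57, 3.14, 3.14, 3.14, 3.14, 3.14].

INTERFACE

Orientations are given as a unit quaternion [w, x, y, z].
In Python, from station import readout, viewer, workorder gives the robot as it stands.
- The arm moves only by the tool carry_out, never from a script. Its argument "steps" is a list that holds one entry, the list of rows, each a list of 6 numbers: the shift along the tool's x, y, z in cm, then the turn, a rotation vector about the tool's x, y, z in degrees. In form: [[[x, y, z, rx, ry, rz], ...]]. A call has 1 to 20 rows; each row is the pose to reach, as a shift and turn from the pose commanded when the call began, along the tool's axes at that moment; what a row does not reach only later rows make up. A row lasts 1/8 s, in which the tool goes at most 62.5 mm and 10.7 degrees, less where a joint would pass 70% of its speed; a pose out of reach is approached as far as the arm can. A call with a gripper value outside its range is refused whole. "grip" is the finger opening in cm, from 0 to 8.54, set as the call begins (left out, the last holds). The fingers move at their own pace and stop on an object; "force" is the grip in N (left out, the last holds). Time passes only in rows, so rows that repeat a pose let the fingers close. It gives the time, the measured TCP pose, the force and the opening at its end, in the units of the state.
- readout.sense(): the state, without advancing time (a new reading comes with each control period).
- viewer.camera(name): name is "side" or "top"; returns the picture (420x560x3 uint8, red, green, blue); there is no depth.
- viewer.camera_model(name): a dict with "vfov" (degrees; the focal length in pixels is half the picture's height over the tangent of half this angle, whatever the lens; pixels are square), "cx", "cy" (the principal point, pixels), "world_from_camera" (4x4, takes a point from camera to world coordinates). Camera axes: x right, y down, z forward; pixel columns grow to the right and rows downward; lengths in m; the calibration is good to about 2 mm. A picture is of the moment at which its call begins. camera_model takes no time and is no camera call.
- workorder.sign_off(): hands the job in, once; it reports no verdict.
The state is a dict: "time": time; "joints": joint angles; "qvel": joint speeds; "tau": joint torques, N m; "tool_pos": TCP position; "tool_rot": TCP orientation; "force": force on the tool from outside, world axes, zero at the start; "moment": the same for the moment, N m; "width": finger opening in m.
Only numpy, scipy, OpenCV 4.12 (cv2) and the standard library are available. Lean on these libraries where they do the work, as an engineer would, in place of code of your own. Each camera call takes 0.05 s, during which the arm holds its last target. There are 200 camera calls.

## Working session

There is one attempt and no reset: what is moved stays moved. The work goes in short steps, Python scripts to look and compute and a tool call to move; the robot and the scene stay as the last step left them, time stands still between calls to the robot, and variables do not carry over. Pictures are saved under pics/ and viewed, about 8 in all and at most 12, crops included, and the job is handed in when it is done.

Besides the shell and the picture viewer there is one more tool, called by a JSON object that holds its "api" and its "payload". carry_out: Moves the arm, as the interface text tells. Its arguments: {"type":"object","properties":{"steps":{"type":"array","items":{"type":"array","items":{"type":"array","items":{"type":"number"}}}},"grip":{"type":"number"},"force":{"type":"number"}},"required":["steps"]}

```bash
ls; mkdir -p pics
python3 - <<'E'
from station import readout, viewer
import cv2, numpy as np
s=readout.sense();print({k:np.round(v,3) for k,v in s.items()})
for n in("top","side"):
    im=viewer.camera(n);cv2.imwrite(f"pics/{n}0.png",cv2.cvtColor(im,cv2.COLOR_RGB2BGR))
    m=viewer.camera_model(n);print(n,m["vfov"],m["cx"],m["cy"],np.round(m["world_from_camera"],4).tolist())
a=cv2.imread("pics/top0.png");b=cv2.imread("pics/side0.png")
E
```

```text
pics
{'time': np.float64(0.0), 'joints': array([-1.327,  0.322, -0.07 ,  1.452,  0.023,  1.371, -0.057]), 'qvel': array([ 0.001,  0.001, -0.001,  0.001,  0.   , -0.002,  0.   ]), 'tau': array([-0.0000e+00, -4.9358e+01, -3.8200e-01, -3.1434e+01,  1.3000e-02,
        1.1000e-02, -0.0000e+00]), 'tool_pos': array([0.148, 0.632, 0.249]), 'tool_rot': array([ 0.702,  0.08 ,  0.702, -0.082]), 'force': array([-0.13 ,  0.804, -0.205]), 'moment': array([0.001, 0.021, 0.013]), 'width': np.float64(0.085)}
top 51.06848917839029 277.18065866708895 208.62148011206548 [[0.0072, -0.9909, 0.1345, 0.3814], [-0.9997, -0.0041, 0.0232, -0.0191], [-0.0224, -0.1346, -0.9906, 1.3637], [0.0, 0.0, 0.0, 1.0]]
side 50.57019205742852 275.3493299541018 207.6974372768117 [[0.9037, -0.2312, 0.3604, 0.1382], [-0.4276, -0.4449, 0.7869, -0.8807], [-0.0216, -0.8652, -0.5009, 0.6401], [0.0, 0.0, 0.0, 1.0]]
```

View pics/top0.png

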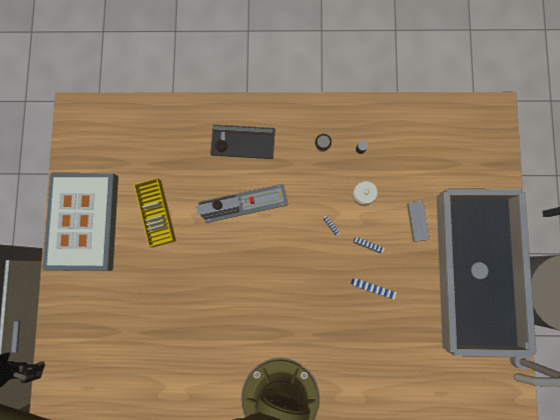

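View pics/side0.png

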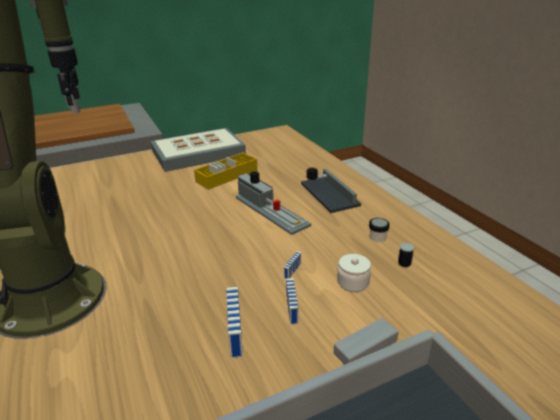

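The top view shows the press at about (243,202), with its housing to the left and channel to the right. The sticks are at (331,225), (368,244) and (374,288), and the middle one is the middle-sized. I'll measure the press and stick next.

```bash
cat > h.py <<'E'
import numpy as np, cv2
from station import readout, viewer
def ray(n,px):
    m=viewer.camera_model(n);T=np.array(m["world_from_camera"]);f=210/np.tan(np.radians(m["vfov"]/2))
    px=np.atleast_2d(np.asarray(px,float))
    d=np.c_[(px[:,0]-m["cx"])/f,(px[:,1]-m["cy"])/f,np.ones(len(px))]@T[:3,:3].T
    return T[:3,3],d
def plane(n,px,z):
    o,d=ray(n,px);return o+d*((z-o[2])/d[:,2])[:,None]
def proj(n,P):
    m=viewer.camera_model(n);T=np.linalg.inv(np.array(m["world_from_camera"]));f=210/np.tan(np.radians(m["vfov"]/2))
    p=np.atleast_2d(P)@T[:3,:3].T+T[:3,3];return p[:,:2]/p[:,2:]*f+[m["cx"],m["cy"]]
def snap(n,name):
    im=cv2.cvtColor(viewer.camera(n),cv2.COLOR_RGB2BGR);cv2.imwrite(f"pics/{name}.png",im);return im
def blobs(mask,amin=15):
    k,l,st,c=cv2.connectedComponentsWithStats(mask.astype(np.uint8)*255)
    return [(st[i],c[i],np.argwhere(l==i)[:,::-1]) for i in range(1,k) if st[i,4]>=amin]
E
python3 - <<'E'
from h import *
a=cv2.imread("pics/top0.png");b=cv2.imread("pics/side0.png")
for n,im,(x0,y0,x1,y1) in(("top",a,(190,170,400,310)),("side",b,(220,150,370,340))):
    hsv=cv2.cvtColor(im,cv2.COLOR_BGR2HSV);H,S,V=cv2.split(hsv)
    roi=np.zeros(H.shape,bool);roi[y0:y1,x0:x1]=1
    # stick: blue or white close
    st=(((H>95)&(H<130)&(S>90))|((S<70)&(V>120)))&roi
    st=cv2.morphologyEx(st.astype(np.uint8),cv2.MORPH_CLOSE,np.ones((3,3)))
    for s,c,p in blobs(st,40): print(n,"stick?",s,c.round(1),[np.round(v,1) for v in cv2.minAreaRect(p.astype(np.float32))])
    red=((H<8)|(H>172))&(S>150)&(V>80)&roi
    for s,c,p in blobs(red,4): print(n,"red",s,c.round(1))
    dk=(V<45)&roi
    for s,c,p in blobs(dk,20): print(n,"dark",s,c.round(1))
    gr=(S<75)&roi
    for s,c,p in blobs(gr,200): print(n,"grey",s,c.round(1),[np.round(v,1) for v in cv2.minAreaRect(p.astype(np.float32))])
A=cv2.resize(a[175:265,190:390],None,fx=4,fy=4,interpolation=cv2.INTER_CUBIC)
cv2.imwrite("pics/c1.png",A)
B=cv2.resize(b[165:345,215:365],None,fx=3.3,fy=3.3,interpolation=cv2.INTER_CUBIC);cv2.imwrite("pics/c2.png",B)
E
```

```text
top stick? [352 181  26  24 458] [364.6 192.4] [array([364.8, 192.4]), array([23.3, 23.3]), np.float64(26.6)]
top stick? [221 184  66  26 745] [255.4 199.2] [array([252.9, 201. ]), array([20.4, 65.7]), np.float64(76.0)]
top stick? [196 203  23  12 158] [204.8 208.3] [array([206.8, 207.6]), array([ 9.4, 21. ]), np.float64(77.9)]
top stick? [323 216  17  19  89] [331.3 224.9] [array([331.4, 225. ]), array([22. ,  4.4]), np.float64(51.3)]
top stick? [354 237  31  16 158] [369.2 244.4] [array([369.2, 244.4]), array([30.6,  5.4]), np.float64(21.8)]
top stick? [351 278  46  21 352] [373.3 288.1] [array([373.1, 288.2]), array([46.5,  7.9]), np.float64(18.4)]
top red [249 197   5   6  21] [251.2 199.5]
top grey [352 181  26  25 473] [364.5 192.7] [array([364.3, 192.8]), array([22.6, 24.7]), np.float64(45.0)]
top grey [ 196  184   92   39 1837] [242.7 203.1] [array([241.3, 203.4]), array([22.1, 90.2]), np.float64(77.8)]
side stick? [343 157  27  23 333] [359.3 165.4] [array([359.8, 163.8]), array([32.2, 15. ]), np.float64(33.7)]
side stick? [239 174  11   9  57] [245.1 177.2] [array([245.4, 1
[... 920 characters left out ...]
ray([32.2, 15.5]), np.float64(33.7)]
side grey [ 302  169   58   43 1400] [330.3 190.6] [array([330.5, 190. ]), array([60.1, 30.4]), np.float64(45.0)]
side grey [ 236  172   75   62 1704] [267.1 203.2] [array([268.8, 206. ]), array([84.6, 31.9]), np.float64(43.3)]
side grey [284 251  17  73 521] [291.7 282.6] [array([290.9, 286.9]), array([15.9, 72.3]), np.float64(2.9)]
side grey [ 338  254   32   38 1068] [353.6 272.1] [array([353.5, 272.5]), array([37., 31.]), np.float64(90.0)]
side grey [226 287  15  53 458] [233.  312.1] [array([233.2, 313. ]), array([52.4, 13.3]), np.float64(87.7)]
side grey [341 324  29  16 238] [359.6 334.2] [array([355. , 331.5]), array([15., 28.]), np.float64(90.0)]
```

View pics/c1.png

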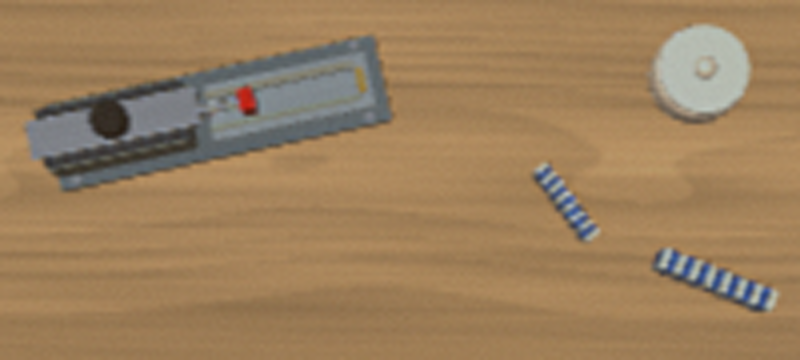

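Run:
```python
from h import *
a=cv2.imread("pics/top0.png")
S=cv2.cvtColor(a,cv2.COLOR_BGR2HSV)[:,:,1].astype(float)
print("rowS",S[195,280:294],"colS",S[178:192,265])
thr=65
def cross(v,i0): # outward subpixel crossing rising above thr
    for i in range(i0,len(v)-1):
        if v[i]<=thr<v[i+1]: return i+(thr-v[i])/(v[i+1]-v[i])
up=[];lo=[];rt=[]
for c in range(242,280):
    mid=int(round(197-(c-265)*0.22))
    lo.append((c,cross(S[:,c],mid+5)))
    v=S[::-1,c];up.append((c,419-cross(v,419-(mid-5))))
for r in range(188,202): rt.append((cross(S[r],280),r))
L={}
for n,p in(("up",up),("lo",lo),("rt",rt)):
    P=plane("top",p,0.010)[:,:2]
    vx,vy,x0,y0=cv2.fitLine(P.astype(np.float32),cv2.DIST_HUBER,0,.001,.001).ravel();L[n]=(np.array([x0,y0]),np.array([vx,vy]))
    r=(P-[x0,y0])@[-vy,vx];print(n,np.degrees(np.arctan2(vy,vx)),"rms mm",1e3*r.std())
o,d=L["up"][0],L["up"][1];d2=L["lo"][1]
d=d*np.sign(d[1]);d2=d2*np.sign(d2[1]);ex=(d+d2);ex/=np.linalg.norm(ex)   # press +x ~ world +y
ey=np.array([-ex[1],ex[0]])
u=L["up"][0]@ey;l=L["lo"][0]@ey;print("width",1e3*(l-u)); yc=(u+l)/2
e=L["rt"][0]@ex; O=ex*(e+.112)+ey*yc
print("press O",O,"yaw",np.degrees(np.arctan2(ex[1],ex[0])))
kt=plane("top",[[190+110.5/4-.4,175+118.5/4-.4]],.0945)[0,:2]
print("knob",[(kt-O)@ex,(kt-O)@ey])
rd=plane("top",[[251.2,199.5]],.045)[0,:2];print("red ctr",(rd-O)@ex,(rd-O)@ey)
lp=plane("top",[[190+361/4-.4,175+82/4-.4]],.020)[0,:2];print("lip",(lp-O)@ex,(lp-O)@ey)
# check in side view
G=lambda x,y,z:np.r_[O+ex*x+ey*y,z]
print("side proj knob",proj("side",G(.095,0,.08)),"follower top",proj("side",G(-.005,0,.045)),"corner",proj("side",[G(-.112,-.035,.01),G(-.112,.035,.01)]))
# stick
H,Sx,V=cv2.split(cv2.cvtColor(a,cv2.COLOR_BGR2HSV))
sm=(((H>95)&(H<130)&(Sx>70))|((Sx<85)&(V>110)));sm[:232]=0;sm[255:]=0;sm[:,:348]=0;sm[:,390:]=0
for q in cv2.split(a): print(q[236:254:2,366])
p=np.argwhere(sm)[:,::-1].astype(np.float32);P=plane("top",p,.044)[:,:2]
c,wh,an=cv2.minAreaRect((P*1e3).astype(np.float32));print("rect mm",c,wh,an,"mean",P.mean(0))
cov=np.cov(P.T);w,v=np.linalg.eigh(cov);print("axis deg",np.degrees(np.arctan2(v[1,1],v[0,1])),"len~",np.sqrt(12*w)*1e3)
c0=P.mean(0);print("side proj stick top",proj("side",np.r_[c0,.044]),proj("side",np.r_[c0,0]))
```

```text
rowS [139.  44.  29.  31.  28.   8. 113. 120. 116. 114. 114. 115. 120. 113.] colS [113. 117. 115. 115. 116. 118. 119. 118. 119.  80.  15.  33.  31.  21.]
up -77.57113 rms mm 0.41895957872694284
lo -77.53553 rms mm 0.4298548402965114
rt 12.652922 rms mm 0.3230262810011777
width 69.388565
press O [0.5876882  0.09729283] yaw 102.446655
knob [np.float64(0.09157830657998356), np.float64(0.0020078632988950844)]
red ctr -0.00622486951982243 0.0009369392936694461
lip -0.09468163934180304 0.001984284337671713
side proj knob [[255.15665706 176.05540943]] follower top [[276.78037529 199.64746414]] corner [[311.97359185 221.90651726]
 [291.77864783 231.04758521]]
[ 88  88  93 141 149 107  84  88  93]
[130 130 107  86 134 124 124 129 136]
[164 166 128  58 124 125 157 161 171]
rect mm (452.81146240234375, -261.5426025390625) (92.35310363769531, 21.160465240478516) 68.25019073486328 mean [ 0.45435831 -0.26275909]
axis deg 68.22247041904134 len~ [17.18355157 92.8209467 ]
side proj stick top [[292.34876036 290.6613247 ]] [[292.40034361 307.05469722]]
```

View pics/c2.png

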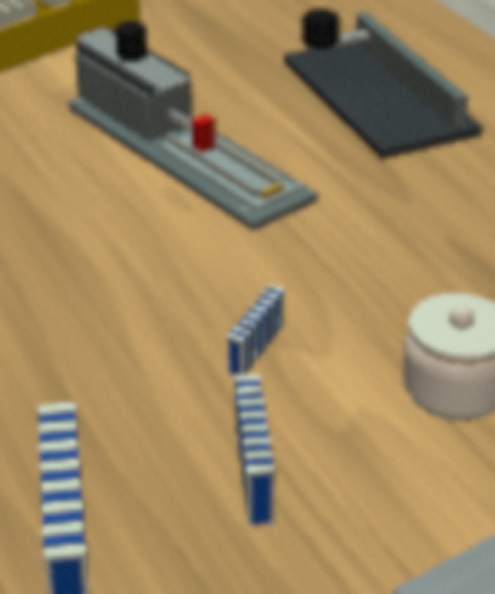

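The side view confirms the layout: lip near (270,188) in the crop, red follower at (203,132), and the middle stick in the centre at (255,440). Now I'll work out the approach.

```bash
cat >> h.py <<'E'
from scipy.spatial.transform import Rotation as Ro
PY=102.45;O=np.array([.5877,.0973]);EX=np.array([np.cos(np.radians(PY)),np.sin(np.radians(PY))]);EY=np.array([-EX[1],EX[0]])
def pp(x,y,z): return np.r_[O+EX*x+EY*y,z]
def rows(*wps): # (pos, jaw yaw deg)
    s=readout.sense();q=s["tool_rot"];R=Ro.from_quat([q[1],q[2],q[3],q[0]]);p=s["tool_pos"]
    for t,yaw in wps:
        c,sn=np.cos(np.radians(yaw)),np.sin(np.radians(yaw))
        Rt=Ro.from_matrix(np.array([[0,c,sn],[0,sn,-c],[-1,0,0]]))
        print(np.round(R.inv().apply(t-p)*100,2).tolist()+np.round(np.degrees((R.inv()*Rt).as_rotvec()),1).tolist())
def stat():
    s=readout.sense();p=s["tool_pos"];d=p[:2]-O
    q=s["tool_rot"];M=Ro.from_quat([q[1],q[2],q[3],q[0]]).as_matrix()
    f=np.array(s["force"]);print("t",s["time"],"pos",p.round(4),"press",(d@EX).round(4),(d@EY).round(4),"yaw",np.degrees(np.arctan2(M[1,1],M[0,1])).round(2),"down",M[:,0].round(3),"F ex,ey,z",(f[:2]@EX).round(2),(f[:2]@EY).round(2),f[2].round(2),"w",round(float(s["width"]),4))
E
python3 -c "
from h import *
S=np.array([.4537,-.2625])
rows((np.array([.5,.3,.2]),40),(np.r_[S,.11],-21.8),(np.r_[S,.03],-21.8));stat()"
```

```text
[4.98, -24.35, 41.85, 36.8, 0.0, 0.1]
[14.08, -80.16, 50.15, 98.6, 0.1, 0.1]
[22.08, -80.14, 50.15, 98.6, 0.1, 0.1]
t 0.1 pos [0.148  0.6325 0.2493] press 0.6174 0.314 yaw 76.83 down [-0.    -0.002 -1.   ] F ex,ey,z -0.44 0.72 0.58 w 0.085
```

{"api": "carry_out", "payload": {"steps": [[[5,-24.4,41.9,36.8,0,0],[5,-24.4,41.9,36.8,0,0],[5,-24.4,41.9,36.8,0,0],[5,-24.4,41.9,36.8,0,0],[5,-24.4,41.9,36.8,0,0],[5,-24.4,41.9,36.8,0,0],[5,-24.4,41.9,50,0,0],[11,-80.2,50.2,98.6,0,0],[11,-80.2,50.2,98.6,0,0],[11,-80.2,50.2,98.6,0,0],[11,-80.2,50.2,98.6,0,0],[11,-80.2,50.2,98.6,0,0],[11,-80.2,50.2,98.6,0,0],[11,-80.2,50.2,98.6,0,0],[11,-80.2,50.2,98.6,0,0],[11,-80.2,50.2,98.6,0,0],[11,-80.2,50.2,98.6,0,0],[11,-80.2,50.2,98.6,0,0],[14.1,-80.2,50.2,98.6,0,0],[14.1,-80.2,50.2,98.6,0,0]]], "grip": 6}}

```text
time: 2.6
tool_pos: [0.4527, -0.2602, 0.1074]
tool_rot: [-0.395, -0.584, -0.399, 0.586]
force: [-0.6, 0.2, 1.1]
width: 0.0602
```

```bash
python3 -c "
from h import *
S=np.array([.4537,-.2625])
stat();rows((np.r_[S,.11],-21.8),(np.r_[S,.03],-21.8))
im=snap('side','s1');cv2.imwrite('pics/s1c.png',cv2.resize(im[180:360,200:400],None,fx=3,fy=3,interpolation=cv2.INTER_CUBIC))"
```

```text
t 2.6 pos [ 0.4527 -0.2602  0.1074] press -0.32 0.2089 yaw -21.69 down [-0.005  0.002 -1.   ] F ex,ey,z 0.34 0.58 1.14 w 0.0602
[-0.27, 0.17, 0.18, 0.1, -0.0, 0.3]
[7.73, 0.22, 0.18, 0.1, -0.0, 0.3]
```

View pics/s1c.png

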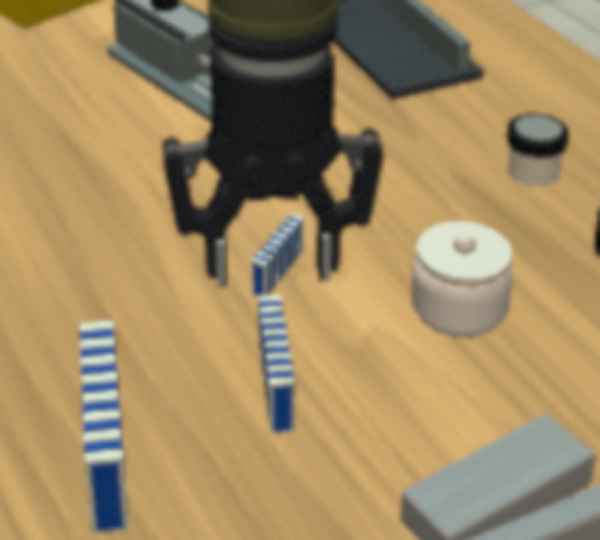

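The fingers (crop x 215 to 325, tips at row 275) straddle the stick's line at x≈272. I'll descend and grip.

{"api": "carry_out", "payload": {"steps": [[[4,0.2,0.2,0,0,0],[7.7,0.2,0.2,0,0,0],[7.7,0.2,0.2,0,0,0],[7.7,0.2,0.2,0,0,0]]]}}

```text
time: 3.15
tool_pos: [0.4566, -0.2652, 0.0341]
tool_rot: [0.397, 0.586, 0.396, -0.585]
force: [0.0, -0.3, 0.3]
width: 0.0604
```

{"api": "carry_out", "payload": {"steps": [[[0,0,0,0,0,0],[0,0,0,0,0,0],[0,0,0,0,0,0],[0,0,0,0,0,0],[0,0,0,0,0,0]]], "grip": 0, "force": 70}}

```text
time: 3.78
tool_pos: [0.4562, -0.2652, 0.0334]
tool_rot: [0.397, 0.586, 0.396, -0.585]
force: [-0.1, -0.1, 7.3]
width: 0.0149
```

```bash
python3 -c "
from h import *
stat();p=readout.sense()['tool_pos'].copy();p[2]=.1;rows((p,-21.8),(pp(-.07,0,.10),12.45))"
```

```text
t 3.775 pos [ 0.4562 -0.2652  0.0334] press -0.3257 0.2065 yaw -21.76 down [ 0.002 -0.    -1.   ] F ex,ey,z -0.02 0.15 7.33 w 0.0149
[-6.66, 0.01, -0.0, 0.0, -0.0, -0.1]
[-6.64, 2.71, -32.76, -34.2, -0.0, -0.1]
```

{"api": "carry_out", "payload": {"steps": [[[-4,0,0,0,0,0],[-8.6,0,0,0,0,0],[-8.6,0.5,-5,-6,0,0],[-8.6,1,-10,-12,0,0],[-8.6,1.5,-15,-18,0,0],[-8.6,2,-20,-24,0,0],[-8.6,2.5,-26,-30,0,0],[-8.6,2.7,-30,-34.2,0,0],[-8.6,2.7,-32,-34.2,0,0],[-8.6,2.7,-32.3,-34.2,0,0],[-8.6,2.7,-32.3,-34.2,0,0],[-8.6,2.7,-32.3,-34.2,0,0]]]}}

```text
time: 5.28
tool_pos: [0.5997, 0.0227, 0.1185]
tool_rot: [0.551, 0.444, 0.55, -0.444]
force: [-0.3, 0.3, -0.9]
width: 0.0148
```

```bash
python3 -c "
from h import *
stat();rows((pp(-.075,0,.062),12.45))
im=snap('side','s2');im2=snap('top','t2')
A=cv2.resize(im[110:250,220:350],None,fx=4,fy=4,interpolation=cv2.INTER_CUBIC);B=cv2.resize(im2[160:300,230:300],None,fx=4,fy=4,interpolation=cv2.INTER_CUBIC)
cv2.imwrite('pics/s2c.png',np.hstack([A,B]))"
```

```text
t 5.275 pos [0.5997 0.0227 0.1185] press -0.0755 0.0043 yaw 12.23 down [-0.    -0.001 -1.   ] F ex,ey,z 0.32 0.24 -0.89 w 0.0148
[5.65, 0.44, -0.05, -0.2, 0.0, 0.0]
```

View pics/s2c.png

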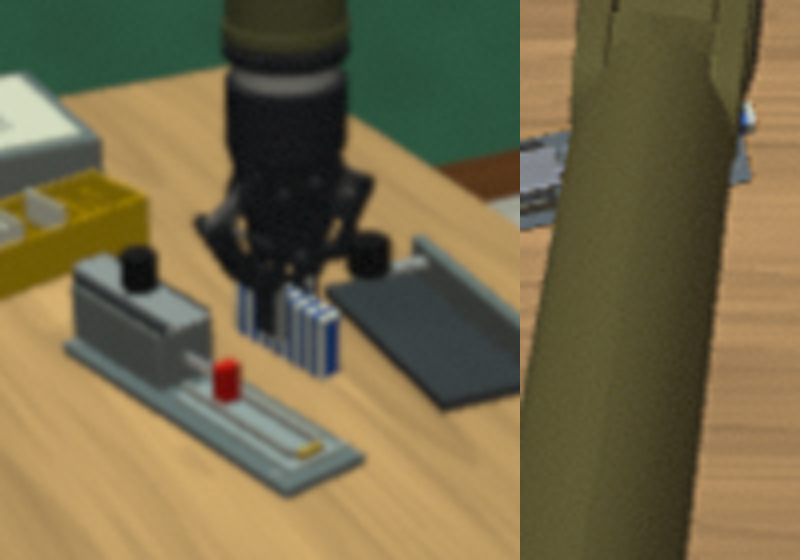

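The stick is held level in line with the channel, with the follower (red, crop (228,380)) and lip (308,448) ahead of and below it. I'll lower it to just above lip height.

{"api": "carry_out", "payload": {"steps": [[[2,0.37,0,-0.2,0,0],[4.5,0.37,0,-0.2,0,0],[5.8,0.37,0,-0.2,0,0],[5.8,0.37,0,-0.2,0,0],[5.8,0.37,0,-0.2,0,0]]]}}

```text
time: 6.0
tool_pos: [0.6044, 0.0257, 0.0608]
tool_rot: [0.552, 0.442, 0.552, -0.442]
force: [-0.0, 0.4, -0.0]
width: 0.0151
```

```bash
python3 -c "
from h import *
stat()
im=snap('side','s3');A=cv2.resize(im[140:250,225:335],None,fx=5,fy=5,interpolation=cv2.INTER_CUBIC)
cv2.imwrite('pics/s3c.png',A)"
```

```text
t 6.0 pos [0.6044 0.0257 0.0608] press -0.0735 -0.0008 yaw 12.63 down [ 0.001  0.    -1.   ] F ex,ey,z 0.35 -0.05 -0.02 w 0.0151
```

View pics/s3c.png

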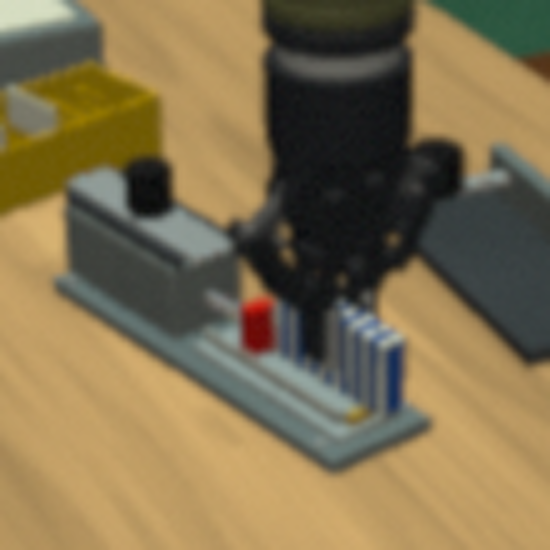

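```bash
python3 -c "
from h import *
P=[pp(-.1185,y,z) for y in(-.0088,.0072) for z in(.0274,.0714)]
c=lambda P:((proj('side',P)-[225,140]+.5)*5-.5).round(0).tolist()
print('tail at TCP est',c(P));print('base corners top/bot',c([pp(-.112,-.035,.01),pp(-.112,.035,.01),pp(-.112,-.035,0),pp(-.112,.035,0)]))
print('lip nominal-6 top corners',c([pp(-.097,-.01,.02),pp(-.097,.01,.02),pp(-.091,-.01,.02),pp(-.091,.01,.02)]))
print('follower top corners (face -11)',c([pp(-.011,-.009,.045),pp(-.011,.009,.045),pp(-.011,-.009,.015),pp(-.011,.009,.015)]))
im=cv2.imread('pics/s3.png');h=cv2.cvtColor(im,cv2.COLOR_BGR2HSV)
m=(h[...,0]>15)&(h[...,0]<32)&(h[...,1]>110);m[:,:285]=0;m[:215]=0;m[228:]=0;m[:,303:]=0
print(h[218:226,290:304,0]);print(h[218:226,290:304,1])
im0=cv2.imread('pics/s3.png');cv2.imwrite('pics/s3d.png',cv2.resize(im0[180:240,260:320],None,fx=9,fy=9,interpolation=cv2.INTER_CUBIC))
"
```

```text
tail at TCP est [[408.0, 405.0], [410.0, 332.0], [385.0, 416.0], [386.0, 342.0]]
base corners top/bot [[437.0, 412.0], [336.0, 457.0], [437.0, 427.0], [336.0, 473.0]]
lip nominal-6 top corners [[383.0, 400.0], [354.0, 413.0], [376.0, 395.0], [347.0, 408.0]]
follower top corners (face -11) [[280.0, 299.0], [255.0, 309.0], [281.0, 346.0], [256.0, 357.0]]
[[ 82  81  88 100 101 105 108  98  98 107  80  53 109 108]
 [ 80  81  85  86  88  98 103  95 103 107  83  60 109 108]
 [ 75  79  80  80  79  70  75  41  75 108  75  54 109 108]
 [ 53  66  76  76  51  33  27  25  24 105  53  48 110 109]
 [ 49  43  51  46  29  25  24  23  22  24  40  43 105 106]
 [ 69  56  40  32  23  23  23  22  23  32  48  47  78  87]
 [ 79  76  63  44  25  22  23  26  39  48  56  56  73  81]
 [ 79  79  80  75  53  38  42  46  57  64  72  77  80  83]]
[[ 29  26  25  50  46  32  58  22  22  55   8  10  80 187]
 [ 28  26  27  29  25  26  49  17  19  52  10   7  78 186]
 [ 23  25  28  28  26  22  18  20  11  52  10  12  81 193]
 [ 17  17  21  24  25  53  73  86  49  19  10  12  72 149]
 [ 17  19  19  24  55 106 133 140 107  43  21  16  45  73]
 [ 20  16  20  38 101 146 153 127  81  37  21  20  14  27]
 [ 24  20  18  27  65  99  86  56  28  21  17  16  21  29]
 [ 27  28  25  23  23  30  25  22  19  18  23  31  33  34]]
```

View pics/s3d.png

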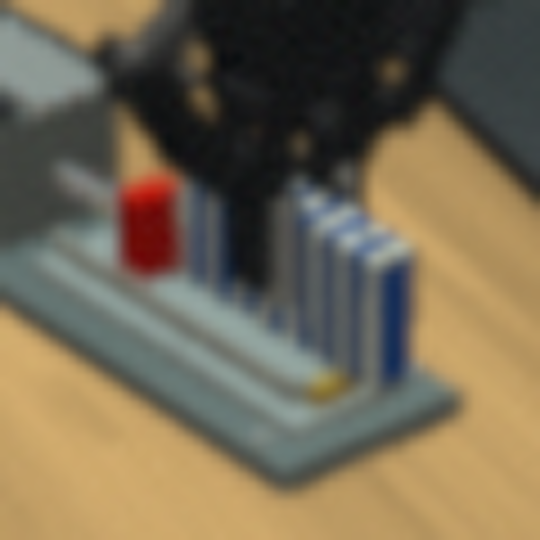

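The side view agrees with prediction to within about 1.5 mm: tail face at (304,222) px, brass lip at (297,223) px, which puts the insert about 6 mm towards -x. I'll nudge y to +1.2 mm and feel for the follower.

{"api": "carry_out", "payload": {"steps": [[[0,-0.2,-0.3,0.2,0,0],[0,-0.2,-0.6,0.2,0,0],[0,-0.2,-0.6,0.2,0,0]]]}}

```text
time: 6.42
tool_pos: [0.6006, 0.032, 0.0606]
tool_rot: [0.551, 0.443, 0.551, -0.442]
force: [0.0, -0.1, -0.5]
width: 0.015
```

```bash
python3 -c "
from h import *
stat()"
```

```text
t 6.425 pos [0.6006 0.032  0.0606] press -0.0666 0.0015 yaw 12.49 down [ 0.     0.001 -1.   ] F ex,ey,z -0.07 -0.03 -0.53 w 0.015
```

{"api": "carry_out", "payload": {"steps": [[[0,0,-0.2,0,0,0],[0,0,-0.2,0,0,0]]]}}

```text
time: 6.68
tool_pos: [0.6001, 0.0334, 0.0603]
tool_rot: [0.551, 0.443, 0.551, -0.443]
force: [-0.1, 0.5, -0.0]
width: 0.015
```

{"api": "carry_out", "payload": {"steps": [[[0,0,-0.2,0,0,0],[0,0,-0.2,0,0,0]]]}}

```text
time: 6.92
tool_pos: [0.5997, 0.0354, 0.0603]
tool_rot: [0.551, 0.443, 0.551, -0.443]
force: [-0.2, 0.4, 0.1]
width: 0.0147
```

{"api": "carry_out", "payload": {"steps": [[[0,0,-0.2,0,0,0],[0,0,-0.2,0,0,0]]]}}

```text
time: 7.18
tool_pos: [0.5992, 0.0374, 0.0603]
tool_rot: [0.551, 0.443, 0.551, -0.443]
force: [0.7, 1.0, -0.4]
width: 0.015
```

```bash
python3 -c "
from h import *
stat()"
```

```text
t 7.175 pos [0.5992 0.0374 0.0603] press -0.061 0.0017 yaw 12.45 down [ 0.  0. -1.] F ex,ey,z 0.88 -0.89 -0.44 w 0.015
```

{"api": "carry_out", "payload": {"steps": [[[0,0,-0.2,0,0,0],[0,0,-0.2,0,0,0]]]}}

```text
time: 7.42
tool_pos: [0.5988, 0.0394, 0.0603]
tool_rot: [0.551, 0.443, 0.551, -0.443]
force: [0.7, 0.2, 0.0]
width: 0.0151
```

{"api": "carry_out", "payload": {"steps": [[[0,0,-0.2,0,0,0],[0,0,-0.2,0,0,0]]]}}

```text
time: 7.68
tool_pos: [0.5984, 0.0413, 0.0603]
tool_rot: [0.551, 0.443, 0.551, -0.443]
force: [0.4, -0.6, -0.5]
width: 0.0153
```

{"api": "carry_out", "payload": {"steps": [[[0,0,-0.2,0,0,0],[0,0,-0.2,0,0,0]]]}}

```text
time: 7.92
tool_pos: [0.5982, 0.0418, 0.0605]
tool_rot: [0.552, 0.443, 0.551, -0.443]
force: [1.1, -2.6, 0.6]
width: 0.0151
```

```bash
python3 -c "
from h import *
stat()"
```

```text
t 7.925 pos [0.5982 0.0418 0.0605] press -0.0565 0.0017 yaw 12.4 down [ 0.001 -0.001 -1.   ] F ex,ey,z -2.83 -0.52 0.59 w 0.0151
```

Contact with the follower came at TCP press x ≈ -56.6 mm (about 3 N). I'll push to about 12.5 mm past contact, in steps.

{"api": "carry_out", "payload": {"steps": [[[0,0,-0.2,0,0,0],[0,0,-0.4,0,0,0],[0,0,-0.6,0,0,0],[0,0,-0.6,0,0,0],[0,0,-0.6,0,0,0]]]}}

```text
time: 8.55
tool_pos: [0.5968, 0.0478, 0.0605]
tool_rot: [0.552, 0.443, 0.551, -0.443]
force: [1.7, -4.8, -0.4]
width: 0.0146
```

```bash
python3 -c "
from h import *
stat()"
```

```text
t 8.55 pos [0.5968 0.0478 0.0605] press -0.0503 0.0017 yaw 12.41 down [ 0.    -0.001 -1.   ] F ex,ey,z -5.09 -0.57 -0.38 w 0.0146
```

{"api": "carry_out", "payload": {"steps": [[[0,0,-0.2,0,0,0],[0,0,-0.4,0,0,0],[0,0,-0.4,0,0,0],[0,0,-0.4,0,0,0]]]}}

```text
time: 9.05
tool_pos: [0.5961, 0.051, 0.0605]
tool_rot: [0.552, 0.443, 0.55, -0.444]
force: [0.8, -5.4, 1.6]
width: 0.0148
```

```bash
python3 -c "
from h import *
stat()"
```

```text
t 9.05 pos [0.5961 0.051  0.0605] press -0.0471 0.0018 yaw 12.38 down [ 0.001 -0.002 -1.   ] F ex,ey,z -5.42 0.33 1.63 w 0.0148
```

{"api": "carry_out", "payload": {"steps": [[[0,0,-0.2,0,0,0],[0,0,-0.3,0,0,0],[0,0,-0.3,0,0,0],[0,0,-0.3,0,0,0]]]}}

```text
time: 9.55
tool_pos: [0.5956, 0.0533, 0.0606]
tool_rot: [0.552, 0.443, 0.55, -0.444]
force: [1.2, -7.3, -0.0]
width: 0.0151
```

```bash
python3 -c "
from h import *
stat()
im=snap('side','s4');cv2.imwrite('pics/s4c.png',cv2.resize(im[180:240,250:320],None,fx=8,fy=8,interpolation=cv2.INTER_CUBIC));stat()
"
```

```text
t 9.55 pos [0.5956 0.0533 0.0606] press -0.0447 0.0018 yaw 12.36 down [ 0.001 -0.003 -1.   ] F ex,ey,z -7.37 0.43 -0.01 w 0.0151
t 9.6 pos [0.5956 0.0533 0.0606] press -0.0447 0.0018 yaw 12.36 down [ 0.001 -0.003 -1.   ] F ex,ey,z -7.98 0.07 1.57 w 0.0153
```

View pics/s4c.png

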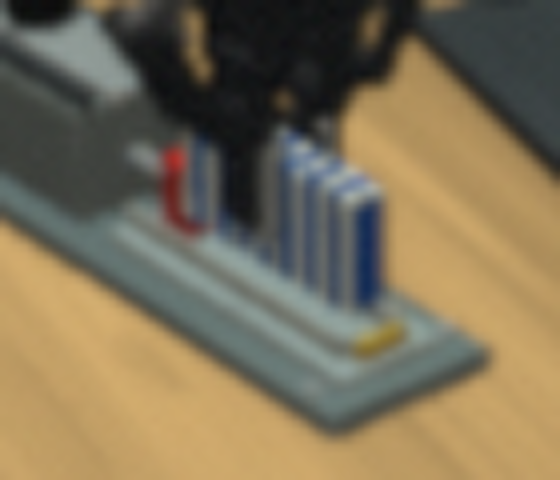

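The follower has been pushed back about 12 mm (7.4 to 8 N, matching the spring). The stick tail (368,305) stands just inside the brass lip (380,335). Next I'll lower it, feeling for side forces.

{"api": "carry_out", "payload": {"steps": [[[0.2,0,-0.05,0,0,0],[0.4,0,-0.05,0,0,0],[0.4,0,-0.05,0,0,0]]]}}

```text
time: 9.98
tool_pos: [0.5958, 0.0538, 0.0566]
tool_rot: [0.552, 0.443, 0.55, -0.444]
force: [2.7, -7.5, -0.2]
width: 0.0148
```

```bash
python3 -c "
from h import *
stat()"
```

```text
t 9.975 pos [0.5958 0.0538 0.0566] press -0.0443 0.0014 yaw 12.35 down [ 0.002 -0.003 -1.   ] F ex,ey,z -7.92 -0.98 -0.19 w 0.0148
```

{"api": "carry_out", "payload": {"steps": [[[0.1,0,0,0,0,0],[0.2,0,0,0,0,0],[0.2,0,0,0,0,0]]]}}

```text
time: 10.35
tool_pos: [0.5959, 0.0537, 0.0548]
tool_rot: [0.552, 0.443, 0.55, -0.444]
force: [2.3, -7.2, 0.9]
width: 0.0146
```

```bash
python3 -c "
from h import *
stat()"
```

```text
t 10.35 pos [0.5959 0.0537 0.0548] press -0.0443 0.0014 yaw 12.35 down [ 0.002 -0.003 -1.   ] F ex,ey,z -7.56 -0.63 0.92 w 0.0146
```

{"api": "carry_out", "payload": {"steps": [[[0.1,0,0,0,0,0],[0.2,0,0,0,0,0],[0.3,0,0,0,0,0],[0.3,0,0,0,0,0]]]}}

```text
time: 10.85
tool_pos: [0.596, 0.0538, 0.0518]
tool_rot: [0.552, 0.443, 0.55, -0.444]
force: [2.6, -7.6, 0.1]
width: 0.0151
```

```bash
python3 -c "
from h import *
stat()"
```

```text
t 10.85 pos [0.596  0.0538 0.0518] press -0.0443 0.0013 yaw 12.35 down [ 0.002 -0.003 -1.   ] F ex,ey,z -8.01 -0.91 0.12 w 0.0151
```

{"api": "carry_out", "payload": {"steps": [[[0.1,0,0,0,0,0],[0.2,0,0,0,0,0],[0.2,0,0,0,0,0]]]}}

```text
time: 11.22
tool_pos: [0.5959, 0.0538, 0.0498]
tool_rot: [0.552, 0.443, 0.55, -0.444]
force: [2.4, -7.1, 0.7]
width: 0.015
```

```bash
python3 -c "
from h import *
stat()"
```

```text
t 11.225 pos [0.5959 0.0538 0.0498] press -0.0443 0.0013 yaw 12.35 down [ 0.002 -0.003 -1.   ] F ex,ey,z -7.47 -0.78 0.7 w 0.015
```

The stick is inside the channel with no jam. Next it goes down to the floor.

{"api": "carry_out", "payload": {"steps": [[[0.1,0,0,0,0,0],[0.2,0,0,0,0,0],[0.2,0,0,0,0,0]]]}}

```text
time: 11.6
tool_pos: [0.5959, 0.0538, 0.0478]
tool_rot: [0.552, 0.443, 0.55, -0.444]
force: [1.8, -6.9, 0.9]
width: 0.0151
```

{"api": "carry_out", "payload": {"steps": [[[0.08,0,0,0,0,0],[0.08,0,0,0,0,0]]]}}

```text
time: 11.85
tool_pos: [0.596, 0.0538, 0.0475]
tool_rot: [0.552, 0.443, 0.55, -0.443]
force: [0.5, -8.3, 3.3]
width: 0.0149
```

```bash
python3 -c "
from h import *
stat()"
```

```text
t 11.85 pos [0.596  0.0538 0.0475] press -0.0443 0.0012 yaw 12.35 down [ 0.002 -0.002 -1.   ] F ex,ey,z -8.26 1.32 3.34 w 0.0149
```

{"api": "carry_out", "payload": {"steps": [[[0,0,0.1,0,0,0],[0,0,0.2,0,0,0],[0,0,0.3,0,0,0],[0,0,0.4,0,0,0],[0,0,0.4,0,0,0]]]}}

```text
time: 12.48
tool_pos: [0.5965, 0.052, 0.0474]
tool_rot: [0.551, 0.443, 0.551, -0.443]
force: [-0.5, -4.8, 4.8]
width: 0.0151
```

```bash
python3 -c "
from h import *
stat()"
```

```text
t 12.475 pos [0.5965 0.052  0.0474] press -0.0461 0.0012 yaw 12.42 down [ 0.001  0.    -1.   ] F ex,ey,z -4.58 1.48 4.79 w 0.0151
```

{"api": "carry_out", "payload": {"steps": [[[0,0,0.1,0,0,0],[0,0,0.2,0,0,0],[0,0,0.2,0,0,0]]]}}

```text
time: 12.85
tool_pos: [0.5967, 0.0515, 0.0474]
tool_rot: [0.551, 0.443, 0.552, -0.442]
force: [-1.1, -2.8, 6.6]
width: 0.015
```

{"api": "carry_out", "payload": {"steps": [[[0,0,0,0,0,0],[0,0,0,0,0,0],[0,0,0,0,0,0]]], "grip": 4, "force": 20}}

```text
time: 13.22
tool_pos: [0.596, 0.0511, 0.0462]
tool_rot: [0.551, 0.443, 0.552, -0.443]
force: [0.5, -0.1, 0.6]
width: 0.0402
```

```bash
python3 -c "
from h import *
stat();p=readout.sense()['tool_pos'].copy();p[2]=.15;rows((p,12.45),(pp(.095,.0015,.15),12.45),(pp(.095,.0015,.0845),12.45))"
```

```text
t 13.225 pos [0.596  0.0511 0.0462] press -0.0469 0.0018 yaw 12.47 down [-0.001  0.001 -1.   ] F ex,ey,z -0.17 -0.49 0.56 w 0.0402
[-10.38, -0.01, -0.01, 0.0, -0.0, 0.0]
[-10.37, 0.03, -14.2, 0.0, -0.0, 0.0]
[-3.82, 0.04, -14.19, 0.0, -0.0, 0.0]
```

{"api": "carry_out", "payload": {"steps": [[[-2,0,0,0,0,0],[-6,0,0,0,0,0],[-10.4,0,0,0,0,0],[-10.4,0,-4,0,0,0],[-10.4,0,-9,0,0,0],[-10.4,0,-14.2,0,0,0],[-10.4,0,-14.2,0,0,0],[-10.4,0,-14.2,0,0,0]]], "grip": 6}}

```text
time: 14.22
tool_pos: [0.5662, 0.1885, 0.1516]
tool_rot: [0.552, 0.443, 0.551, -0.443]
force: [1.0, -0.1, 0.3]
width: 0.0601
```

```bash
python3 -c "
from h import *
stat();rows((pp(.095,.0015,.088),12.45))
im=snap('side','s5');cv2.imwrite('pics/s5c.png',cv2.resize(im[130:240,225:325],None,fx=5.4,fy=5.4,interpolation=cv2.INTER_CUBIC))
print(((proj('side',[pp(-.047,y,.058) for y in (-.0065,.0095)]+[pp(-.092,.0015,.058),pp(-.002,.0015,.058)])-[225,130]+.5)*5.4).round(0))"
```

```text
t 14.225 pos [0.5662 0.1885 0.1516] press 0.0936 0.0013 yaw 12.43 down [ 0.001 -0.    -1.   ] F ex,ey,z -0.3 -1.0 0.26 w 0.0601
[6.36, -0.03, -0.14, -0.0, 0.0, -0.1]
[[344. 383.]
 [319. 393.]
 [390. 423.]
 [276. 355.]]
```

View pics/s5c.png

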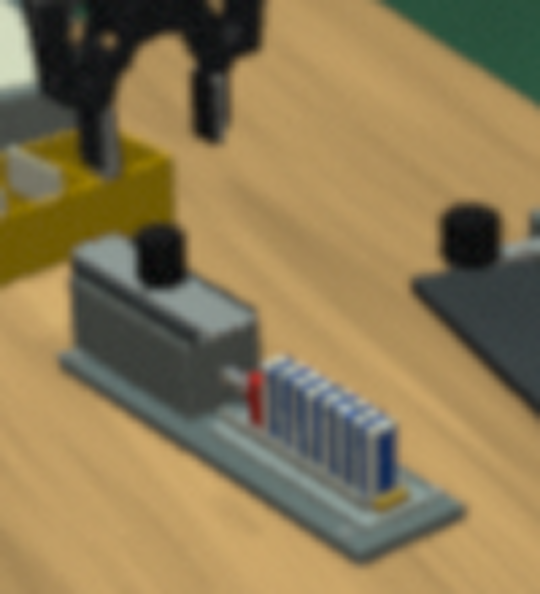

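The stick is seated flat, with its tail (380,460) inside the brass lip (390,500) and the red follower at its head. The fingers are centred over the knob at (160,255), so I'll lower and grip it.

{"api": "carry_out", "payload": {"steps": [[[3,0,-0.1,0,0,0],[6.3,0,-0.1,0,0,0],[6.3,0,-0.1,0,0,0],[6.3,0,-0.1,0,0,0]]]}}

```text
time: 14.78
tool_pos: [0.5667, 0.1889, 0.0889]
tool_rot: [0.551, 0.444, 0.55, -0.443]
force: [-0.4, -0.0, -0.3]
width: 0.0603
```

{"api": "carry_out", "payload": {"steps": [[[0,0,0,0,0,0],[0,0,0,0,0,0],[0,0,0,0,0,0],[0,0,0,0,0,0]]], "grip": 0, "force": 25}}

```text
time: 15.28
tool_pos: [0.5661, 0.1901, 0.0889]
tool_rot: [0.551, 0.443, 0.551, -0.442]
force: [-1.3, -1.6, 6.3]
width: 0.0252
```

```bash
python3 -c "
from h import *
stat()"
```

```text
t 15.275 pos [0.5661 0.1901 0.0889] press 0.0952 0.0011 yaw 12.44 down [ 0.001  0.001 -1.   ] F ex,ey,z -1.26 1.65 6.27 w 0.0252
```

{"api": "carry_out", "payload": {"steps": [[[0,0,0.3,0,0,0],[0,0,0.8,0,0,0],[0,0,1.4,0,0,0],[0,0,2,0,0,0],[0,0,2,0,0,0]]]}}

```text
time: 15.9
tool_pos: [0.5704, 0.1711, 0.0889]
tool_rot: [0.551, 0.444, 0.551, -0.442]
force: [-2.0, 0.3, 5.5]
width: 0.0247
```

```bash
python3 -c "
from h import *
stat()"
```

```text
t 15.9 pos [0.5704 0.1711 0.0889] press 0.0758 0.001 yaw 12.44 down [ 0.001  0.002 -1.   ] F ex,ey,z 0.71 1.88 5.54 w 0.0247
```

{"api": "carry_out", "payload": {"steps": [[[0,0,0.6,0,0,0],[0,0,1.3,0,0,0],[0,0,2,0,0,0],[0,0,2.7,0,0,0],[0,0,3.4,0,0,0],[0,0,4,0,0,0],[0,0,4.4,0,0,0],[0,0,4.4,0,0,0]]]}}

```text
time: 16.9
tool_pos: [0.5799, 0.1283, 0.0889]
tool_rot: [0.551, 0.444, 0.551, -0.442]
force: [-1.7, 1.1, 3.9]
width: 0.0256
```

```bash
python3 -c "
from h import *
stat()"
```

```text
t 16.9 pos [0.5799 0.1283 0.0889] press 0.0319 0.0009 yaw 12.45 down [ 0.001  0.002 -1.   ] F ex,ey,z 1.42 1.41 3.86 w 0.0256
```

{"api": "carry_out", "payload": {"steps": [[[0,0,0.3,0,0,0],[0,0,0.6,0,0,0],[0,0,0.9,0,0,0],[0,0,0.9,0,0,0]]]}}

```text
time: 17.4
tool_pos: [0.5814, 0.1216, 0.0889]
tool_rot: [0.551, 0.444, 0.552, -0.441]
force: [-2.4, 4.3, 6.4]
width: 0.0248
```

```bash
python3 -c "
from h import *
stat()"
```

```text
t 17.4 pos [0.5814 0.1216 0.0889] press 0.0251 0.0009 yaw 12.52 down [ 0.001  0.004 -1.   ] F ex,ey,z 4.68 1.46 6.37 w 0.0248
```

It has travelled 70.1 mm and the force is rising, which is the end stop. I'll push a little more to confirm, then relieve and release.

{"api": "carry_out", "payload": {"steps": [[[0,0,0.2,0,0,0],[0,0,0.3,0,0,0],[0,0,0.3,0,0,0]]]}}

```text
time: 17.77
tool_pos: [0.5814, 0.1215, 0.0889]
tool_rot: [0.55, 0.444, 0.554, -0.44]
force: [-4.5, 8.9, 7.2]
width: 0.0251
```

```bash
python3 -c "
from h import *
stat()"
```

```text
t 17.775 pos [0.5814 0.1215 0.0889] press 0.025 0.0009 yaw 12.62 down [-0.     0.007 -1.   ] F ex,ey,z 9.63 2.44 7.24 w 0.0251
```

{"api": "carry_out", "payload": {"steps": [[[0,0,-0.3,0,0,0],[0,0,-0.3,0,0,0],[0,0,-0.3,0,0,0],[0,0,-0.3,0,0,0],[0,0,-0.3,0,0,0]]], "grip": 6}}

```text
time: 18.4
tool_pos: [0.5813, 0.1183, 0.0874]
tool_rot: [0.551, 0.443, 0.551, -0.443]
force: [0.1, -0.2, 0.8]
width: 0.0598
```

{"api": "carry_out", "payload": {"steps": [[[-3,0,0,0,0,0],[-8,0,0,0,0,0],[-12,0,-5,0,0,0],[-12,0,-10,0,0,0],[-12,0,-15,0,0,0],[-12,0,-15,0,0,0]]]}}

```text
time: 19.15
tool_pos: [0.5467, 0.2712, 0.2071]
tool_rot: [0.552, 0.441, 0.554, -0.44]
force: [-0.2, -0.5, -1.0]
width: 0.06
```

```bash
python3 -c "
from h import *
stat()
im=snap('side','s6');cv2.imwrite('pics/s6c.png',cv2.resize(im[130:240,225:325],None,fx=5.4,fy=5.4,interpolation=cv2.INTER_CUBIC))"
```

```text
t 19.15 pos [0.5467 0.2712 0.2071] press 0.1787 0.0026 yaw 12.94 down [-0.001  0.002 -1.   ] F ex,ey,z -0.43 0.26 -0.99 w 0.06
```

View pics/s6c.png

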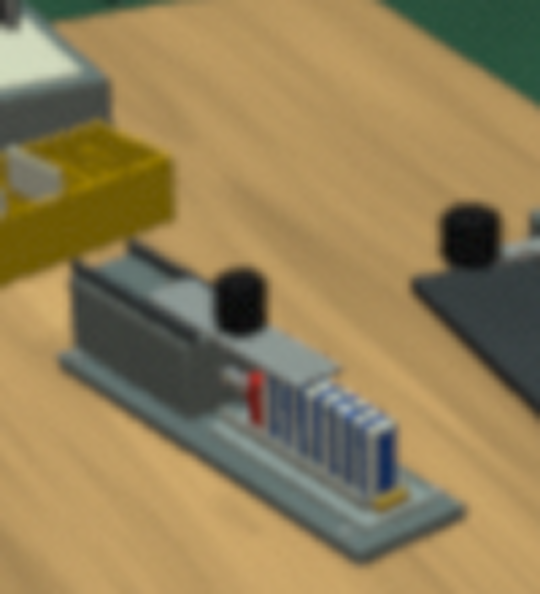

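The rail is closed over the seated stick (knob at (240,300), tongue tip at (340,375)), and the arm is clear. I'll let the arm settle, then hand in.

{"api": "carry_out", "payload": {"steps": [[[0,0,0,0,0,0],[0,0,0,0,0,0],[0,0,0,0,0,0]]]}}

```text
time: 19.58
tool_pos: [0.5494, 0.264, 0.2076]
tool_rot: [0.551, 0.443, 0.551, -0.443]
force: [-0.2, 0.1, 0.7]
width: 0.0603
```

```bash
python3 -c "
from station import workorder
print(workorder.sign_off())"
```

```text
the job is handed in; nothing more can be done
None
```

The stick is loaded in the channel and the rail is closed over it. I handed the job in at about 19.6 s of the 56 s; the sign-off gave no verdict.

- **Follower:** I gripped the middle-sized stick and found the follower by touch (about 3 N). I pushed it back about 12.3 mm, where the force was about 8 N, in line with the spring's rating and short of the 16 mm hard stop.
- **Seating:** I lowered the stick to the channel floor (3 N at floor contact), eased it back against the lip and let go. The close-up before closing the rail showed it flat and behind the lip.
- **Rail:** I pulled the knob 70 mm to the end stop; the force rose to about 10 N with no further travel. The last picture shows the rail over the seated stick, and the arm is clear with only noise-level force.

**Not checked exactly:**
- **Centring:** I could only judge the stick's centring across the channel to about 1–2 mm from the cameras. It went in without any noticeable side force.
- **Knob grip:** The fingers closed to 25 mm on the 28 mm knob. I put that down to its ribs and the pads giving, and it didn't slip.
- **Other things on the counter:** I did not re-measure the bystanders, but nothing came near them.

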